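# Open a squeeze-tab canister

### The job

Open the bolted-down canister: squeeze the two side tabs of its cap together and, keeping them squeezed, turn the cap anticlockwise (seen from above) until you feel it come up against its stop, then lift it straight off. Lay the cap right way up in the square tray and let go only once it rests there. Do not force the cap against the canister at any point, and leave the three jars beside the work where they stand.

Things in the scene. Friction and masses are not known exactly. Their poses are not given: they have to be found in the camera images.
- canister_mouth (a point): Centre of the seat in the canister's mouth, 70 mm above the bench; z up, x and y as the cap's at the start. The canister is an upright aluminium cylinder, 92 mm diameter, on a 124 mm foot flange fixed to the bench. Round the seat stands a collar, inner radius 41, outer 46 mm, its top 17 mm above the seat, with two notches 10 mm wide on the canister's +y and -y sides.
- cap_grip (a point): Point on the cap's axis 35 mm above its underside, between the tabs. The loose grey cap (110 to 220 g) starts seated and locked, with 1.5 mm sideways and 2 mm upward play: a 66 mm disc 5 mm thick, a hub 26 x 38 x 47 mm, two ears along its x, two upright spring tabs on its own +y and -y sides. Pinch the tabs along the cap's y with fingertips 19 mm or more above the underside, clear of the collar.
- cap_ear (a point): Middle of the cap's ear on its +x side, 36 mm from the axis, 2 mm above the underside; a second is opposite. Ears are 12 mm wide, 4 mm thick, 79 mm over both. At the start they lie under two lips of a bayonet ring in the collar (lips' underside 6 mm above the seat) and bar lifting. They lift out through two windows of the ring, only within the last 0.15 rad before the stop.
- canister_notch (a point): Middle of the notch on the canister's +y side, 43 mm from the axis, 13 mm above the seat. Turned anticlockwise from above (positive about z) with tabs squeezed, the cap moves freely until its ears meet a firm stop, 0.5 to 1.0 rad on: it differs each time, is not told and must be felt (0.3 to 0.6 N m shows it). More than 50 N between cap and canister in any direction (about 1.8 N m) is damage.
- tab_left (a joint): Travel in m towards the axis of the tab on the cap's +y side: 0 released, 0.005 fully squeezed. Outer faces flat, 24 mm wide, 16 to 50 mm above the cap's underside, 60 mm apart released and 50 mm squeezed. A foot at its lower end points out into a notch and bars turning; it is clear above 0.0035. Spring 4.5 N at 0, 12 N fully in; a pinch of 20 to 30 N holds both tabs in.
- tab_right (a joint): The same for the tab on the cap's -y side. Fingers whose pads swing forward or slide down as they close drag the cap down hard onto its seat: close in small steps and let the hand rise with it when the upward force on it grows.
- tray: Square open steel tray, 130 x 130 mm outside, rim 12 mm high, 4 mm walls, fixed to the bench; origin at the centre of its underside on the bench, inner floor 4 mm above that. The cap's underside rests on that floor, its cap_grip point then 39 mm above the bench.
- jar_mid: White screw-lid jar, 72 mm diameter, 72 mm high, loose, standing behind the work near the middle; origin at the centre of its underside. Leave alone.
- jar_left: White screw-lid jar, 73 mm diameter, 85 mm high, loose, behind the work on the left (+y); origin at the centre of its underside. Leave alone.
- jar_right: White screw-lid jar, 71 mm diameter, 70 mm high, loose, on the right (-y) of the work; origin at the centre of its underside. Leave alone.
Things that resemble listed ones, but are neither listed nor needed, are in the scene too. What is shaped like the part that bears cap_grip but green is not meant.

How it is judged:
By the outcome, as a careful person would: the job done as asked, in the order asked, and still so for the second after the job is handed in, with the robot touching nothing.
It also fails if it takes over 69 s, if anything falls off the work surface, if the arm or the gripper's body presses on something with over 40 N, if the wrist force passes 120 N, or if a joint passes its speed limit or range.

### The arm

A 6-joint arm with a two-finger parallel gripper is mounted at the origin on a cart in front of the work surface, level with it; the furniture and walls round the work are solid. World frame = base frame: x ahead of the robot, y to its left, z up, the work surface at z = 0. Lengths are in mm, angles in degrees, forces in N, time in s.
With the tool pointing down it reaches from about 350 to 850 mm from the base axis. Payload 8.1 kg.
Tool frame: the origin (TCP) lies where the fingers leave the gripper's body, on its centre line; the fingertips stand 73 mm ahead of it and the grasp point (between the pads) lies 54 mm ahead of it; z points along the fingers, y is the line along which they close (so a half turn about z gives the same grasp; the last joint's range is limited). The gripper opens to 85 mm and grips with 20 to 120 N. Pads are 22 mm wide; open, the fingers measure 114 mm over their backs; the gripper's body (76 mm by 85 mm) begins 54 mm behind the grasp point. The pads swing forward as they close: fully open they stand 13 mm farther back than shut.
Start: joints at [68.847, 7.471, 85.268, -0, 87.261, -4.893], TCP at [167.982, 576.011, 303.892] pointing down, gripper open.
Joint ranges: [-169.43, 169.43], [-51.17, 129.36], [1.28, 143.12], [-76.62, 256.62], [0, 156.53], [-152.29, 152.29]. Speed limits (degrees/s): [136.94, 136.94, 159.86, 180, 180, 180].

### API

Orientations are given as [roll, pitch, yaw] about the fixed x, y, z axes, in that order (R = Rz(yaw) Ry(pitch) Rx(roll)).
In Python, from bench import sense, optics, r gives the robot as it stands.
- The arm moves only by the tool servo_tool, never from a script. Its argument "plan" is a list that holds one entry, the list of rows, each a list of 5 numbers: the shift along the world's x, y, z in m, then the turn about the world's z in degrees, then the finger opening in m, from 0 to 0.0854. A call has 1 to 10 rows; each row shifts and turns the commanded pose from where the row before left it; what a row does not reach is not made up. A row lasts 1/10 s, in which the tool goes at most 50 mm and 8.59 degrees, less where a joint would pass 70% of its speed; a pose out of reach is approached as far as the arm can. A call is refused whole if a number of a shift passes 0.05 or a number of a turn 8.59, either way. A call with a gripper value outside its range is refused whole. The fingers move at their own pace and stop on an object; "force" is the grip in N (left out, the last holds). Time passes only in rows, so rows that do not move let the fingers close. It gives the time, the measured TCP pose, the force, the opening and the grip force at its end, in the units of the state.
- sense(): the state, without advancing time (a new reading comes with each control period).
- optics.snapshot(name): name is "side" or "top"; returns a dict with "frame" (384x512x3 uint8, blue, green, red), "fx", "fy", "cx", "cy" (pixels), "cam_to_world" (4x4, takes a point from camera to world coordinates). Camera axes: x right, y down, z forward; pixel columns grow to the right and rows downward; lengths in mm; the calibration is good to about 2 mm. A picture is of the moment at which its call begins. There is no depth.
- r.hand_in(): hands the job in; it is judged then, once.
The state is a dict: "time": time; "joint_pos": joint angles; "qd": joint speeds; "joint_efforts": joint torques, N m; "tool_pos": TCP position; "tcp_rot": TCP orientation; "ft_force": force on the tool from outside, world axes, zero at the start; "wrist_torque": the same for the moment, N m; "finger_gap": finger opening in mm; "grip_force": force on a finger pad.
Only numpy, scipy, OpenCV 4.12 (cv2) and the standard library are available. Lean on these libraries where they do the work, as an engineer would, in place of code of your own. Each camera call takes 0.05 s, during which the arm holds its last target. There are 200 camera calls.

## Working session

There is one attempt and no reset: what is moved stays moved. The work goes in short steps, Python scripts to look and compute and a tool call to move; the robot and the scene stay as the last step left them, time stands still between calls to the robot, and variables do not carry over. Pictures are saved under pics/ and viewed, at most 10 in all, crops included, and the job is handed in when it is done.

Besides the shell and the picture viewer there is one more tool, called after "Request:" as name(argument=value, ...) on one line, values as JSON. servo_tool: Moves the arm, as the interface text tells. Its arguments: {"type":"object","properties":{"plan":{"type":"array"},"force":{"type":"number"}},"required":["plan"]}

```bash
mkdir -p pics; ls; python3 - <<'E'
from bench import sense, optics, r
import cv2, json, numpy as np, pickle
s=sense(); print(s)
for n in ("top","side"):
    d=optics.snapshot(n); cv2.imwrite(f"pics/{n}0.png",d["frame"]); pickle.dump(d,open(f"{n}0.pkl","wb"))
    print(n,d["fx"],d["cx"],d["cy"],np.round(d["cam_to_world"],3).tolist())
E
```

```text
pics
{'time': 0.0, 'joint_pos': array([ 6.88458509e+01,  7.51542020e+00,  8.53299616e+01,  5.82405228e-04,
        8.72605870e+01, -4.89256574e+00]), 'qd': array([ 0.09092186,  0.08934289,  0.0905145 , -0.02437326, -0.05481636,
        0.03277564]), 'joint_efforts': array([ 9.15120690e-04, -5.69357371e+01, -5.00573552e+01, -2.15891455e-04,
        1.40571536e-02, -2.63373664e-05]), 'tool_pos': array([167.83443061, 575.61644418, 302.83450542]), 'tcp_rot': array([-1.79894467e+02, -9.61739006e-03,  1.63738379e+02]), 'ft_force': array([0.62839116, 0.4365782 , 0.39933031]), 'wrist_torque': array([-0.00793993, -0.06274758,  0.00929967]), 'grip_force': 0.0, 'finger_gap': 85.4689752345642}
top 384.02182992467846 259.22243156581635 185.74054598249992 [[0.013, -0.991, 0.13, 410.846], [-1.0, -0.015, -0.015, 65.415], [0.016, -0.13, -0.991, 1011.881], [0.0, 0.0, 0.0, 1.0]]
side 370.5076507637304 259.3144229756873 184.6221456674894 [[0.835, -0.256, 0.487, 100.092], [-0.55, -0.398, 0.734, -564.798], [0.006, -0.881, -0.473, 487.813], [0.0, 0.0, 0.0, 1.0]]
```

View pics/top0.png

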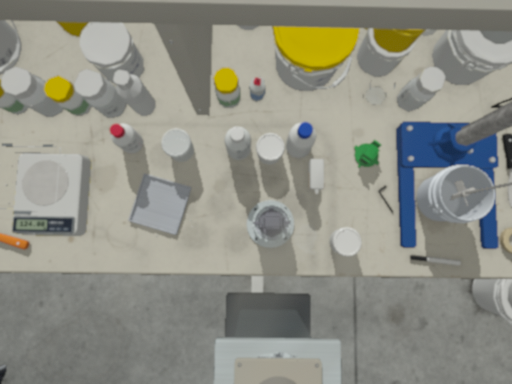

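View pics/side0.png

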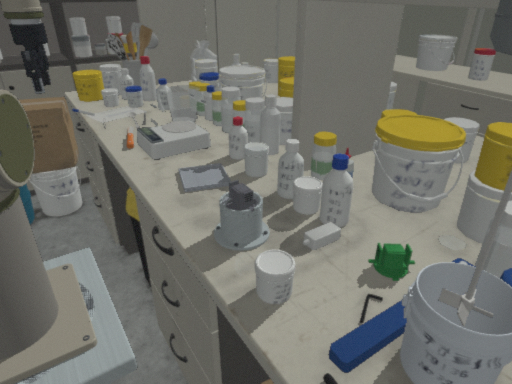

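Top view: canister at about (271,223), tray (160,205), jars (176,142), (270,147), (346,241), green decoy (367,153). Next I zoom in on the cap and tray.

```bash
cat > h.py <<'E'
import numpy as np, pickle
def ray(d,u,v,z):
    T=d["cam_to_world"]; p=T[:3,:3]@np.array([(u-d["cx"])/d["fx"],(v-d["cy"])/d["fy"],1]); o=T[:3,3]
    return o+p*(z-o[2])/p[2]
def proj(d,P):
    T=d["cam_to_world"]; c=T[:3,:3].T@(np.asarray(P,float)-T[:3,3]); return np.array([d["fx"]*c[0]/c[2]+d["cx"],d["fy"]*c[1]/c[2]+d["cy"]])
E
python3 - <<'E'
import cv2,pickle,numpy as np
from h import *
t=pickle.load(open("top0.pkl","rb")); s=pickle.load(open("side0.pkl","rb"))
f=lambda im,x,y,w,h,k:cv2.resize(im[y:y+h,x:x+w],None,fx=k,fy=k,interpolation=cv2.INTER_CUBIC)
a=f(t["frame"],240,190,65,65,6); b=f(s["frame"],205,170,75,80,5)[:390]; c=f(t["frame"],120,165,80,80,4.875)
c=c[:390]
cv2.imwrite("pics/z.png",cv2.resize(np.hstack([a,b[:390]]),None,fx=1,fy=1)); cv2.imwrite("pics/tray.png",c)
for n,u,v,z in [("flange",271,223,5),("collar",271,223,87),("tray",160,205,12),("jl",176,142,85),("jm",270,147,72),("jr",346,241,70)]: print(n,ray(t,u,v,z).round(0))
E
```

```text
flange [445.  19.   5.]
collar [442.  22.  87.]
tray [487. 308.  12.]
jl [638. 258.  85.]
jm [632.  26.  72.]
jr [ 402. -162.   70.]
```

View pics/z.png

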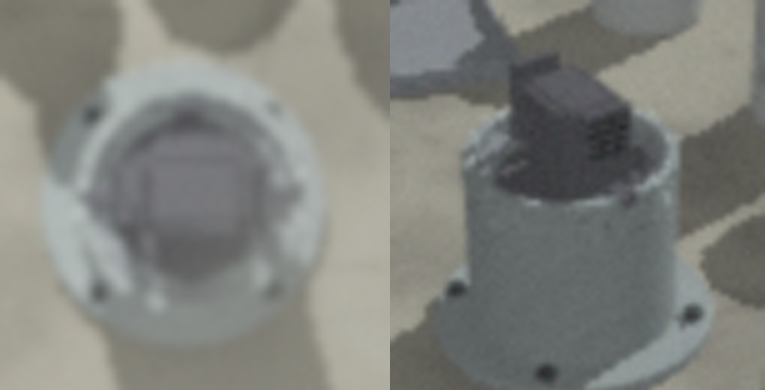

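View pics/tray.png

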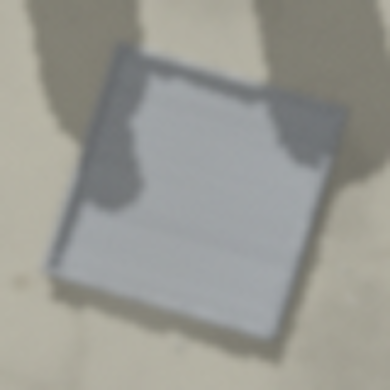

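Crops: the hub's long side (with tabs at both ends) is close to image-horizontal, so the tab axis is along world y. The tray is turned about 15°. I'll refine centre and yaw by fitting model edges in both images.

```bash
cat > fit.py <<'E'
import cv2,pickle,numpy as np
from scipy.optimize import differential_evolution
from scipy.ndimage import map_coordinates
from h import *
t=pickle.load(open("top0.pkl","rb")); s=pickle.load(open("side0.pkl","rb"))
def grad(d):
    g=cv2.GaussianBlur(cv2.cvtColor(d["frame"],cv2.COLOR_BGR2GRAY).astype(float),(0,0),0.8)
    return np.hypot(cv2.Sobel(g,-1,1,0),cv2.Sobel(g,-1,0,1))
a=np.linspace(0,2*np.pi,90)
circ=lambda r,z:np.c_[r*np.cos(a),r*np.sin(a),0*a+z]
def rect(hx,hy,z,cy=0):
    c=np.array([[hx,hy],[-hx,hy],[-hx,-hy],[hx,-hy],[hx,hy]]); 
    p=np.vstack([np.linspace(c[i],c[i+1],15) for i in range(4)]); return np.c_[p[:,0],p[:,1]+cy,0*p[:,0]+z]
C=np.vstack([circ(46,87),circ(62,0)])
H=np.vstack([rect(13,19,117),rect(12,2,120,28),rect(12,2,120,-28)])
def P(d,M,x,y,yaw):
    c,q=np.cos(yaw),np.sin(yaw); W=M@np.array([[c,q,0],[-q,c,0],[0,0,1]])+[x,y,0]
    return np.array([proj(d,w) for w in W])
def sc(ds,M,x,y,yaw): return -np.mean([map_coordinates(d["g"],P(d,M,x,y,yaw)[:,::-1].T,order=1).mean() for d in ds])
if __name__=="__main__":
    for d in(t,s): d["g"]=grad(d)
    for n,ds in(("top",[t]),("side",[s]),("both",[t,s])):
        q=differential_evolution(lambda p:sc(ds,C,p[0],p[1],0),[(425,460),(5,40)],seed=1,maxiter=20,popsize=8); print(n,q.x,q.fun)
    x,y=q.x
    for n,ds in(("top",[t]),("side",[s]),("both",[t,s])):
        q=differential_evolution(lambda p:sc(ds,H,*p),[(x-4,x+4),(y-4,y+4),(-.6,.6)],seed=1,maxiter=25,popsize=8); print(n,q.x[:2],np.degrees(q.x[2]),q.fun)
    x,y,w=q.x; out=[]
    for d,(u,v) in((t,(240,190)),(s,(205,170))):
        im=cv2.resize(d["frame"][v:v+78,u:u+78],None,fx=5,fy=5,interpolation=cv2.INTER_CUBIC)
        for M,col in((C,(0,0,255)),(H,(0,255,0))):
            for p in P(d,M,x,y,w): cv2.circle(im,tuple(int(k) for k in ((p-[u,v]+.5)*5)),1,col,-1)
        out.append(im)
    cv2.imwrite("pics/fit.png",np.hstack(out))
    k=[(120,45),(345,105),(275,340),(50,270)]
    w=np.array([ray(t,120+u/4.875,165+v/4.875,12) for u,v in k]); print(w.round(0).tolist(),w.mean(0),np.linalg.norm(w-np.roll(w,1,0),axis=1))
E
python3 fit.py
```

```text
top [458.91853123  21.81215549] -53.498482551970504
side [439.80555163  30.10075575] -66.97389863064424
both [439.4979484   29.63153327] -57.25554929952807
top [436.97499248  33.63153327] -22.058344858295342 -53.90798873795391
side [441.40223966  25.63153327] 2.6226119594518664 -60.9542321496333
both [440.94537546  25.63153327] 4.223135291255778 -53.26010241825534
[[568.0, 352.0, 12.0], [537.0, 230.0, 12.0], [411.0, 262.0, 12.0], [447.0, 382.0, 12.0]] [490.67904058 306.61412231  12.        ] [124.94846275 125.71966156 129.70780298 125.28295368]
```

View pics/fit.png

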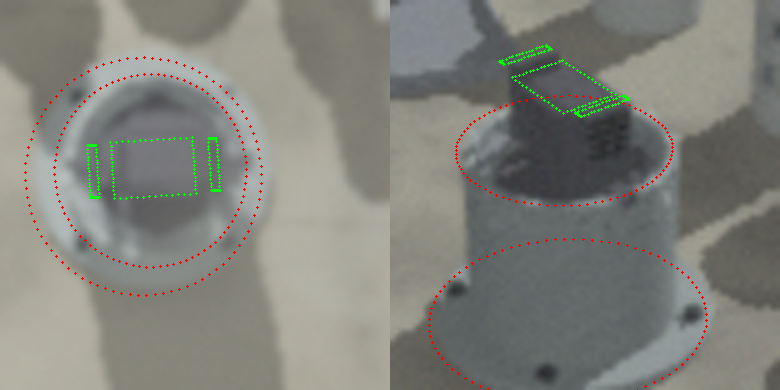

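The overlay shows the drawn model sitting about 5 mm too far in +y (the flange fit slid off). I'll refit using the four flange bolts seen in both views, then fit the hub nearby.

```bash
cat > fit2.py <<'E'
from fit import *
from scipy.optimize import least_squares
def blob(d,u,v):
    g=cv2.cvtColor(d["frame"],cv2.COLOR_BGR2GRAY).astype(float); i,j=round(v),round(u); w=g[i-2:i+3,j-2:j+3]; w=np.clip(np.median(w)-w,0,None)
    y,x=np.mgrid[i-2:i+3,j-2:j+3]; return np.array([(w*x).sum(),(w*y).sum()])/w.sum()
T=[blob(t,240+u/6-.5,190+v/6-.5) for u,v in((92,115),(275,107),(272,290),(100,292))]  # az 45,-45,-135,135
S=[blob(s,205+(u-390)/5-.5,170+v/5-.5) for u,v in((457,290),(691,315),(546,373))] # 135,-45,-135
print(np.round(T,1).tolist(),np.round(S,1).tolist())
def res(p,cams="ts"):
    x,y,w,R,z=p; B=lambda az:[x+R*np.cos(w+np.radians(az)),y+R*np.sin(w+np.radians(az)),z]
    e=[]
    if "t" in cams: e+=[proj(t,B(a))-m for a,m in zip((45,-45,-135,135),T)]
    if "s" in cams: e+=[proj(s,B(a))-m for a,m in zip((135,-45,-135),S)]
    return np.r_[np.ravel(e),(p[4]-8)/4,(p[3]-54)/3]
for c in("ts","t","s"):
    q=least_squares(res,[442,22,0,54,8],args=(c,)); print(c,q.x.round(2),np.degrees(q.x[2]).round(2),"rms",np.sqrt((q.fun**2).mean()).round(2))
    if c=="ts": x,y,w0=q.x[:3]
for d in(t,s): d["g"]=grad(d)
for n,ds,M in(("top",[t],H),("side",[s],H),("both",[t,s],H),("topcollar",[t],np.vstack([circ(46,87),circ(62,6)])),("sidecollar",[s],np.vstack([circ(46,87),circ(62,6)]))):
    q=differential_evolution(lambda p:sc(ds,M,*p),[(x-4,x+4),(y-4,y+4),(-.35,.35)],seed=1,maxiter=30,popsize=8); print(n,q.x[:2].round(1),np.degrees(q.x[2]).round(1),round(q.fun,1))
im=[]
for d,(u,v) in((t,(240,190)),(s,(205,160))):
    I=cv2.resize(d["frame"][v:v+78,u:u+78],None,fx=5,fy=5,interpolation=cv2.INTER_CUBIC)
    I=cv2.convertScaleAbs(I,alpha=1.4)
    for p in P(d,np.vstack([circ(46,87),H]),x,y,w0): cv2.circle(I,tuple(int(k) for k in ((p-[u,v]+.5)*5)),1,(0,255,0),-1)
    im.append(I)
cv2.imwrite("pics/fit2.png",np.hstack(im))
E
python3 fit2.py
```

```text
[[254.7, 208.6], [285.6, 207.3], [285.3, 238.1], [256.2, 238.4]] [[217.9, 227.7], [264.8, 232.5], [235.7, 244.2]]
ts [4.4326e+02 2.1180e+01 3.0000e-02 5.4410e+01 9.3900e+00] 1.48 rms 0.68
t [4.4493e+02 2.0090e+01 3.0000e-02 5.5180e+01 8.1200e+00] 1.95 rms 0.41
s [4.4244e+02 2.3780e+01 3.0000e-02 5.3430e+01 7.8900e+00] 1.93 rms 0.14
top [439.3  22.2] 6.0 -50.8
side [440.3  18.5] 3.6 -76.7
both [439.4  20. ] 4.5 -62.0
topcollar [441.3  25.2] -14.8 -49.6
sidecollar [446.6  25. ] -20.1 -62.1
```

View pics/fit2.png

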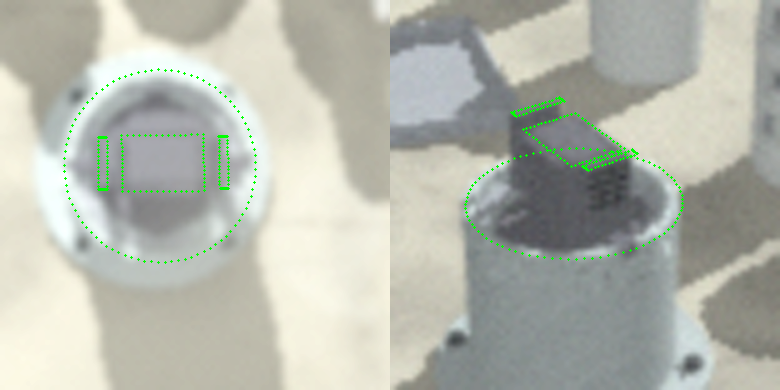

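Canister axis is about (442, 21) mm and yaw about 2.5° (bolts, hub and collar agree within ~2 mm). I'll move above it.

Request:
servo_tool(plan=[[[0.0137, -0.0277, 0, -8.1, 0.0854], [0.0137, -0.0277, 0, -8.1, 0.0854], [0.0137, -0.0277, 0, -8.1, 0.0854], [0.0137, -0.0277, 0, -8.1, 0.0854], [0.0137, -0.0277, 0, -8.1, 0.0854], [0.0137, -0.0277, 0, -8.1, 0.0854], [0.0137, -0.0277, 0, -8.1, 0.0854], [0.0137, -0.0277, 0, -8.1, 0.0854], [0.0137, -0.0277, 0, -8.1, 0.0854], [0.0137, -0.0277, 0, -8.1, 0.0854]]], force=25)

```text
time: 1.1
tool_pos: [305.2, 297.8, 303.6]
tcp_rot: [-180.0, 0.0, 82.4]
ft_force: [0.1, -0.2, -1.0]
finger_gap: 85.6
grip_force: 0.0
```

Request:
servo_tool(plan=[[[0.0137, -0.0277, 0, -8.1, 0.0854], [0.0137, -0.0277, 0, -8.1, 0.0854], [0.0137, -0.0277, 0, -8.1, 0.0854], [0.0137, -0.0277, 0, -8.1, 0.0854], [0.0137, -0.0277, 0, -8.1, 0.0854], [0.0137, -0.0277, 0, -8.1, 0.0854], [0.0137, -0.0277, 0, -8.1, 0.0854], [0.0137, -0.0277, 0, -8.1, 0.0854], [0.0137, -0.0277, 0, -8.1, 0.0854], [0.0137, -0.0277, 0, -8.1, 0.0854]]])

```text
time: 2.1
tool_pos: [442.2, 20.8, 303.5]
tcp_rot: [-180.0, 0.0, 1.4]
ft_force: [0.4, -0.9, -0.7]
finger_gap: 85.8
grip_force: 0.0
```

Request:
servo_tool(plan=[[[0, 0, -0.025, 0, 0.0854], [0, 0, -0.025, 0, 0.0854], [0, 0, -0.01, 0, 0.0854], [0, 0, 0, 0, 0.0854]]])

```text
time: 2.5
tool_pos: [440.8, 22.1, 242.0]
tcp_rot: [-180.0, 0.2, 1.7]
ft_force: [-0.1, 0.2, 1.1]
finger_gap: 85.2
grip_force: 0.0
```

```bash
python3 - <<'E'
from bench import sense, optics
from fit import *
for i in range(3): q=sense(); print(q["tool_pos"].round(1),q["tcp_rot"].round(2),q["wrist_torque"].round(2),q["time"])
n=optics.snapshot("side"); pickle.dump(n,open("side1.pkl","wb"))
u,v,w,h=190,70,120,150
I=cv2.resize(n["frame"][v:v+h,u:u+w],None,fx=4,fy=4,interpolation=cv2.INTER_CUBIC)
print(proj(n,[442,21,242]),proj(n,[442,21,169]))
# predicted pad inner faces, tip corners at tip z =169 / 182 (gap 85, pad 22 wide)
for z,c in((242-73,(0,0,255)),(242-60,(0,255,0))):
  for sy in(-1,1):
    for k in np.linspace(-11,11,12):
      p=proj(n,[442+k,21+sy*42.6,z]); cv2.circle(I,tuple(int(e) for e in((p-[u,v]+.5)*4)),1,c,-1)
cv2.imwrite("pics/s1.png",I)
E
```

```text
[440.8  22.1 242. ] [-179.98    0.23    1.74] [-0.01 -0.06 -0.  ] 2.5
[440.8  22.1 242. ] [-179.98    0.23    1.74] [-0.01 -0.06 -0.  ] 2.5
[440.8  22.1 242. ] [-179.98    0.23    1.74] [-0.01 -0.06 -0.  ] 2.5
[239.51617294 130.52458478] [240.22799783 164.90422876]
```

View pics/s1.png

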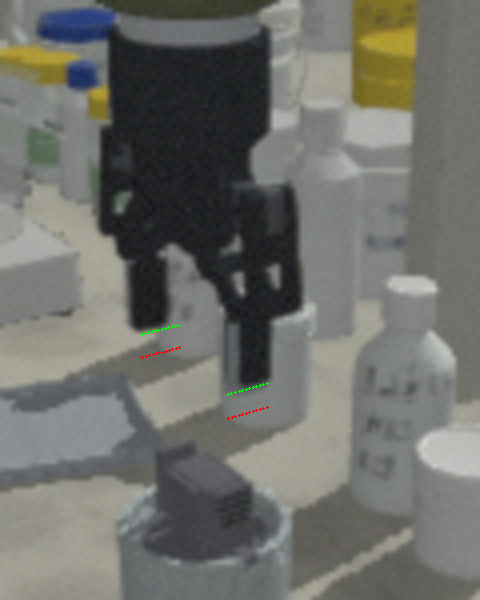

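The picture shows the fingertips, at (148,328) and (250,385) in the crop, 60 mm below the TCP while open, so about 70 mm below at a 50 mm gap. The fingers straddle the cap along y. I'll descend to TCP z≈163 and close to just outside the tabs.

Request:
servo_tool(plan=[[[0, -0.0005, -0.025, 0.8, 0.0854], [0, 0, -0.025, 0, 0.0854], [0, 0, -0.02, 0, 0.08], [0, 0, -0.008, 0, 0.07], [0, 0, -0.002, 0, 0.065], [0, 0, 0, 0, 0.065], [0, 0, 0, 0, 0.065]]], force=20)

```text
time: 3.25
tool_pos: [442.9, 21.5, 165.4]
tcp_rot: [180.0, -0.1, 2.5]
ft_force: [-0.3, -0.8, 0.4]
finger_gap: 65.3
grip_force: 0.0
```

```bash
python3 - <<'E'
from bench import sense, optics
from fit import *
q=sense(); print({k:np.round(q[k],2) for k in("time","tool_pos","tcp_rot","ft_force","wrist_torque","finger_gap","grip_force")})
n=optics.snapshot("side"); pickle.dump(n,open("side2.pkl","wb"))
m=optics.snapshot("top")
f=lambda im,u,v,w,h,k:cv2.resize(im[v:v+h,u:u+w],None,fx=k,fy=k,interpolation=cv2.INTER_CUBIC)
cv2.imwrite("pics/s2.png",np.hstack([f(n["frame"],195,130,90,100,5),f(m["frame"],240,190,60,100,5)]))
E
```

```text
{'time': np.float64(3.25), 'tool_pos': array([442.93,  21.53, 165.43]), 'tcp_rot': array([ 1.7999e+02, -1.3000e-01,  2.5500e+00]), 'ft_force': array([-0.27, -0.82,  0.44]), 'wrist_torque': array([ 0.03,  0.  , -0.02]), 'finger_gap': np.float64(65.3), 'grip_force': np.float64(0.0)}
```

View pics/s2.png

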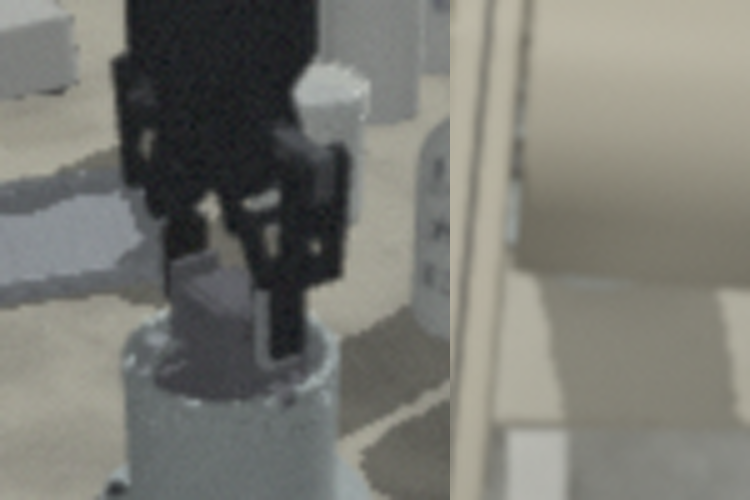

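Both fingers straddle the tabs, with the near fingertip at crop (275,362) above the collar. Closing in small steps.

Request:
servo_tool(plan=[[[0, 0, 0, 0, 0.063], [0, 0, 0, 0, 0.062], [0, 0, 0, 0, 0.061], [0, 0, 0, 0, 0.06], [0, 0, 0.0002, 0, 0.059], [0, 0, 0, 0, 0.059]]], force=20)

```text
time: 3.95
tool_pos: [442.1, 21.5, 164.2]
tcp_rot: [180.0, -0.0, 2.5]
ft_force: [1.2, 1.1, 2.4]
finger_gap: 59.3
grip_force: 5.0
```

Request:
servo_tool(plan=[[[0, 0, 0.0002, 0, 0.058], [0, 0, 0, 0, 0.058]]])

```text
time: 4.15
tool_pos: [442.1, 21.5, 164.4]
tcp_rot: [180.0, -0.0, 2.5]
ft_force: [0.1, 1.6, 3.8]
finger_gap: 57.9
grip_force: 5.7
```

Request:
servo_tool(plan=[[[0, 0, 0.0003, 0, 0.057], [0, 0, 0.0003, 0, 0.056], [0, 0, 0, 0, 0.056]]])

```text
time: 4.45
tool_pos: [442.0, 21.5, 164.9]
tcp_rot: [180.0, -0.0, 2.5]
ft_force: [0.5, 0.7, 2.8]
finger_gap: 56.0
grip_force: 7.1
```

Request:
servo_tool(plan=[[[0, 0, 0.0003, 0, 0.055], [0, 0, 0.0003, 0, 0.054], [0, 0, 0, 0, 0.054]]])

```text
time: 4.75
tool_pos: [441.8, 21.5, 165.3]
tcp_rot: [180.0, 0.0, 2.5]
ft_force: [0.5, -1.4, 0.6]
finger_gap: 54.1
grip_force: 8.5
```

Request:
servo_tool(plan=[[[0, 0, 0.0002, 0, 0.053], [0, 0, 0.0002, 0, 0.052], [0, 0, 0, 0, 0.052]]])

```text
time: 5.05
tool_pos: [441.8, 21.5, 165.7]
tcp_rot: [-180.0, 0.0, 2.5]
ft_force: [0.1, 0.1, 0.0]
finger_gap: 52.2
grip_force: 9.9
```

Request:
servo_tool(plan=[[[0, 0, 0.0002, 0, 0.051], [0, 0, 0.0002, 0, 0.05], [0, 0, 0, 0, 0.049]]], force=25)

```text
time: 5.35
tool_pos: [441.9, 21.5, 166.3]
tcp_rot: [-180.0, 0.0, 2.5]
ft_force: [-1.8, 0.4, 2.2]
finger_gap: 49.2
grip_force: 12.1
```

Request:
servo_tool(plan=[[[0, 0, 0, 0, 0.047], [0, 0, 0, 0, 0.045]]], force=28)

```text
time: 5.55
tool_pos: [442.0, 21.5, 166.8]
tcp_rot: [-180.0, 0.0, 2.5]
ft_force: [-3.3, 0.2, 6.5]
finger_gap: 48.4
grip_force: 28.7
```

```bash
cat > st.py <<'E'
from bench import sense
import numpy as np
q=sense(); print({k:np.round(q[k],2).tolist() for k in("time","tool_pos","tcp_rot","ft_force","wrist_torque","finger_gap","grip_force")},np.round(q["joint_pos"][5],2))
E
python3 st.py
```

```text
{'time': 5.55, 'tool_pos': [442.0, 21.52, 166.79], 'tcp_rot': [-180.0, 0.01, 2.54], 'ft_force': [-3.3, 0.23, 6.51], 'wrist_torque': [-0.0, 0.64, -0.03], 'finger_gap': 48.41, 'grip_force': 28.67} 83.6
```

Tabs are fully in (gap 48.4 mm, 28.7 N) with light forces. Relieving slightly, then turning.

Request:
servo_tool(plan=[[[0, 0, 0.0004, 0, 0.045], [0, 0, 0, 1.5, 0.045], [0, 0, 0, 1.5, 0.045], [0, 0, 0, 0, 0.045]]])

```text
time: 5.95
tool_pos: [442.2, 21.5, 166.9]
tcp_rot: [180.0, -0.0, 5.6]
ft_force: [0.2, 0.0, 3.3]
finger_gap: 48.4
grip_force: 29.3
```

```bash
python3 st.py
```

```text
{'time': 5.95, 'tool_pos': [442.2, 21.46, 166.88], 'tcp_rot': [179.99, -0.03, 5.63], 'ft_force': [0.21, 0.05, 3.34], 'wrist_torque': [-0.01, 0.07, 0.02], 'finger_gap': 48.37, 'grip_force': 29.31} 80.51
```

Request:
servo_tool(plan=[[[0, 0, 0, 1.5, 0.045], [0, 0, 0, 2, 0.045], [0, 0, 0, 2, 0.045], [0, 0, 0, 1.5, 0.045], [0, 0, 0, 0, 0.045]]])

```text
time: 6.45
tool_pos: [442.2, 21.5, 166.9]
tcp_rot: [180.0, -0.0, 12.6]
ft_force: [0.5, -0.2, 3.6]
finger_gap: 47.7
grip_force: 29.5
```

```bash
python3 st.py
```

```text
{'time': 6.45, 'tool_pos': [442.2, 21.46, 166.88], 'tcp_rot': [179.99, -0.03, 12.6], 'ft_force': [0.47, -0.2, 3.62], 'wrist_torque': [-0.03, 0.02, 0.08], 'finger_gap': 47.69, 'grip_force': 29.46} 73.54
```

Request:
servo_tool(plan=[[[0, 0, 0, 1.5, 0.045], [0, 0, 0, 2, 0.045], [0, 0, 0, 2, 0.045], [0, 0, 0, 2, 0.045], [0, 0, 0, 2, 0.045], [0, 0, 0, 2, 0.045], [0, 0, 0, 2, 0.045], [0, 0, 0, 1.5, 0.045], [0, 0, 0, 0, 0.045]]])

```text
time: 7.35
tool_pos: [442.1, 21.5, 166.9]
tcp_rot: [180.0, -0.0, 27.6]
ft_force: [0.8, -1.1, 4.9]
finger_gap: 48.1
grip_force: 29.8
```

```bash
python3 st.py
```

```text
{'time': 7.35, 'tool_pos': [442.14, 21.5, 166.86], 'tcp_rot': [179.99, -0.02, 27.59], 'ft_force': [0.83, -1.06, 4.93], 'wrist_torque': [-0.03, -0.02, 0.04], 'finger_gap': 48.15, 'grip_force': 29.75} 58.55
```

Request:
servo_tool(plan=[[[0, 0, 0, 1, 0.045], [0, 0, 0, 1, 0.045], [0, 0, 0, 1, 0.045], [0, 0, 0, 0, 0.045]]])

```text
time: 7.75
tool_pos: [442.1, 21.5, 166.9]
tcp_rot: [180.0, -0.0, 30.5]
ft_force: [0.5, -0.3, 5.7]
finger_gap: 48.1
grip_force: 29.8
```

```bash
python3 st.py
```

```text
{'time': 7.75, 'tool_pos': [442.14, 21.5, 166.86], 'tcp_rot': [179.99, -0.02, 30.55], 'ft_force': [0.48, -0.31, 5.69], 'wrist_torque': [-0.03, 0.02, -0.1], 'finger_gap': 48.06, 'grip_force': 29.79} 55.59
```

Request:
servo_tool(plan=[[[0, 0, 0, 1, 0.045], [0, 0, 0, 1, 0.045], [0, 0, 0, 0, 0.045]]])

```text
time: 8.05
tool_pos: [442.1, 21.5, 166.9]
tcp_rot: [180.0, -0.0, 32.6]
ft_force: [0.5, -1.2, 6.1]
finger_gap: 47.8
grip_force: 29.8
```

```bash
python3 st.py
```

```text
{'time': 8.05, 'tool_pos': [442.13, 21.51, 166.87], 'tcp_rot': [179.99, -0.02, 32.55], 'ft_force': [0.54, -1.15, 6.12], 'wrist_torque': [-0.04, -0.0, -0.09], 'finger_gap': 47.76, 'grip_force': 29.79} 53.59
```

Request:
servo_tool(plan=[[[0, 0, 0, 1, 0.045], [0, 0, 0, 1, 0.045], [0, 0, 0, 1, 0.045], [0, 0, 0, 0, 0.045]]])

```text
time: 8.45
tool_pos: [442.1, 21.5, 166.9]
tcp_rot: [180.0, -0.0, 35.5]
ft_force: [-0.2, 0.7, 5.0]
finger_gap: 47.9
grip_force: 29.8
```

```bash
python3 st.py
```

```text
{'time': 8.45, 'tool_pos': [442.14, 21.5, 166.85], 'tcp_rot': [179.99, -0.02, 35.55], 'ft_force': [-0.16, 0.68, 4.98], 'wrist_torque': [-0.09, 0.03, 0.01], 'finger_gap': 47.88, 'grip_force': 29.78} 50.59
```

Request:
servo_tool(plan=[[[0, 0, 0, 1, 0.045], [0, 0, 0, 1, 0.045], [0, 0, 0, 1, 0.045], [0, 0, 0, 0, 0.045]]])

```text
time: 8.85
tool_pos: [442.1, 21.5, 166.9]
tcp_rot: [180.0, -0.0, 38.6]
ft_force: [-0.8, 0.5, 4.5]
finger_gap: 48.0
grip_force: 29.8
```

```bash
python3 st.py
```

```text
{'time': 8.85, 'tool_pos': [442.14, 21.53, 166.86], 'tcp_rot': [179.99, -0.02, 38.55], 'ft_force': [-0.82, 0.52, 4.55], 'wrist_torque': [-0.02, -0.03, -0.02], 'finger_gap': 47.97, 'grip_force': 29.77} 47.59
```

Request:
servo_tool(plan=[[[0, 0, 0, 1, 0.045], [0, 0, 0, 1, 0.045], [0, 0, 0, 1, 0.045], [0, 0, 0, 0, 0.045]]])

```text
time: 9.25
tool_pos: [442.1, 21.5, 166.9]
tcp_rot: [180.0, -0.0, 41.6]
ft_force: [0.4, -0.0, 4.7]
finger_gap: 48.1
grip_force: 29.8
```

```bash
python3 st.py
```

```text
{'time': 9.25, 'tool_pos': [442.15, 21.52, 166.86], 'tcp_rot': [179.98, -0.02, 41.55], 'ft_force': [0.38, -0.0, 4.68], 'wrist_torque': [-0.04, -0.06, -0.05], 'finger_gap': 48.13, 'grip_force': 29.77} 44.59
```

Request:
servo_tool(plan=[[[0, 0, 0, 1, 0.045], [0, 0, 0, 1, 0.045], [0, 0, 0, 1, 0.045], [0, 0, 0, 0, 0.045]]])

```text
time: 9.65
tool_pos: [442.1, 21.5, 166.9]
tcp_rot: [180.0, -0.0, 44.5]
ft_force: [0.4, -0.6, 5.3]
finger_gap: 47.8
grip_force: 29.8
```

```bash
python3 st.py
```

```text
{'time': 9.65, 'tool_pos': [442.15, 21.54, 166.87], 'tcp_rot': [179.98, -0.02, 44.55], 'ft_force': [0.38, -0.61, 5.28], 'wrist_torque': [-0.01, -0.04, -0.07], 'finger_gap': 47.79, 'grip_force': 29.75} 41.59
```

Request:
servo_tool(plan=[[[0, 0, 0, 1, 0.045], [0, 0, 0, 1, 0.045], [0, 0, 0, 1, 0.045], [0, 0, 0, 0, 0.045]]])

```text
time: 10.05
tool_pos: [442.4, 21.3, 166.9]
tcp_rot: [180.0, -0.0, 47.5]
ft_force: [3.4, -2.3, 2.9]
finger_gap: 47.6
grip_force: 30.2
```

```bash
python3 st.py
```

```text
{'time': 10.05, 'tool_pos': [442.36, 21.32, 166.91], 'tcp_rot': [179.95, -0.03, 47.54], 'ft_force': [3.35, -2.29, 2.95], 'wrist_torque': [-0.34, -0.59, -1.01], 'finger_gap': 47.59, 'grip_force': 30.18} 38.59
```

The stop is felt: −1.0 N·m at about 45° of turn. Backing off 1° to relieve it, then lifting.

Request:
servo_tool(plan=[[[0, 0, 0, -1, 0.045], [0, 0, 0, -0.5, 0.045], [0, 0, 0.0005, 0, 0.045], [0, 0, 0.0005, 0, 0.045], [0, 0, 0, 0, 0.045]]])

```text
time: 10.55
tool_pos: [442.1, 21.4, 167.1]
tcp_rot: [180.0, -0.0, 46.0]
ft_force: [7.6, -2.7, -3.9]
finger_gap: 47.8
grip_force: 30.3
```

```bash
python3 st.py
```

```text
{'time': 10.55, 'tool_pos': [442.12, 21.39, 167.15], 'tcp_rot': [179.96, -0.01, 46.03], 'ft_force': [7.61, -2.75, -3.87], 'wrist_torque': [-0.59, -1.43, -0.48], 'finger_gap': 47.85, 'grip_force': 30.31} 40.12
```

Request:
servo_tool(plan=[[[0.0005, -0.0002, 0, -0.5, 0.045], [0.0003, -0.0001, 0, -0.5, 0.045], [0, 0, 0, 0, 0.045]]])

```text
time: 10.85
tool_pos: [442.3, 21.3, 167.0]
tcp_rot: [-179.9, 0.0, 45.0]
ft_force: [3.7, -0.7, -2.3]
finger_gap: 47.7
grip_force: 30.7
```

```bash
python3 st.py
```

```text
{'time': 10.85, 'tool_pos': [442.29, 21.33, 167.04], 'tcp_rot': [-179.94, 0.05, 45.04], 'ft_force': [3.7, -0.7, -2.35], 'wrist_torque': [-0.26, -0.75, -0.14], 'finger_gap': 47.69, 'grip_force': 30.73} 41.08
```

Request:
servo_tool(plan=[[[0.0003, 0, 0.0005, -0.3, 0.045], [0, 0, 0.0005, 0, 0.045], [0, 0, 0.0005, 0, 0.045], [0, 0, 0, 0, 0.045]]])

```text
time: 11.25
tool_pos: [442.6, 21.4, 168.9]
tcp_rot: [-179.9, 0.0, 44.8]
ft_force: [0.6, -0.6, -1.1]
finger_gap: 47.6
grip_force: 30.9
```

```bash
python3 st.py
```

```text
{'time': 11.25, 'tool_pos': [442.57, 21.38, 168.91], 'tcp_rot': [-179.93, 0.04, 44.75], 'ft_force': [0.63, -0.61, -1.14], 'wrist_torque': [0.03, 0.02, 0.01], 'finger_gap': 47.63, 'grip_force': 30.87} 41.36
```

Request:
servo_tool(plan=[[[0, 0, 0.0005, 0, 0.045], [0, 0, 0.0005, 0, 0.045], [0, 0, 0.0005, 0, 0.045], [0, 0, 0.0005, 0, 0.045], [0, 0, 0, 0, 0.045]]])

```text
time: 11.75
tool_pos: [442.9, 21.3, 171.1]
tcp_rot: [-180.0, 0.0, 44.7]
ft_force: [-0.4, 0.2, -1.6]
finger_gap: 47.8
grip_force: 30.8
```

```bash
python3 st.py
```

```text
{'time': 11.75, 'tool_pos': [442.91, 21.3, 171.13], 'tcp_rot': [-179.97, 0.01, 44.74], 'ft_force': [-0.37, 0.21, -1.59], 'wrist_torque': [0.16, 0.2, -0.02], 'finger_gap': 47.79, 'grip_force': 30.8} 41.38
```

Lifting freely, with only the cap's weight showing. Continuing gently until clear of the collar.

Request:
servo_tool(plan=[[[0, 0, 0.001, 0, 0.045], [0, 0, 0.001, 0, 0.045], [0, 0, 0.001, 0, 0.045], [0, 0, 0.001, 0, 0.045], [0, 0, 0, 0, 0.045]]])

```text
time: 12.25
tool_pos: [443.1, 21.3, 175.3]
tcp_rot: [-180.0, -0.0, 44.7]
ft_force: [-1.7, 1.7, -1.4]
finger_gap: 47.7
grip_force: 30.7
```

```bash
python3 st.py
```

```text
{'time': 12.25, 'tool_pos': [443.06, 21.26, 175.31], 'tcp_rot': [-179.99, -0.0, 44.74], 'ft_force': [-1.67, 1.7, -1.42], 'wrist_torque': [0.23, 0.38, -0.08], 'finger_gap': 47.68, 'grip_force': 30.75} 41.37
```

Request:
servo_tool(plan=[[[-0.0003, 0.0002, 0.001, 0, 0.045], [0, 0, 0.002, 0, 0.045], [0, 0, 0.002, 0, 0.045], [0, 0, 0.002, 0, 0.045], [0, 0, 0.003, 0, 0.045], [0, 0, 0.004, 0, 0.045], [0, 0, 0.005, 0, 0.045], [0, 0, 0, 0, 0.045]]])

```text
time: 13.05
tool_pos: [443.4, 21.4, 195.3]
tcp_rot: [179.9, -0.1, 44.7]
ft_force: [0.8, -0.3, -1.1]
finger_gap: 47.7
grip_force: 30.9
```

```bash
python3 st.py
```

```text
{'time': 13.05, 'tool_pos': [443.36, 21.38, 195.27], 'tcp_rot': [179.93, -0.06, 44.74], 'ft_force': [0.77, -0.31, -1.13], 'wrist_torque': [0.02, -0.0, -0.04], 'finger_gap': 47.68, 'grip_force': 30.91} 41.4
```

Cap is clear of the collar. Raising and carrying it to the tray centre, about (490, 307).

Request:
servo_tool(plan=[[[0, 0, 0.015, 0, 0.045], [0, 0, 0.015, 0, 0.045], [0.001, 0.008, 0.004, 0, 0.045], [0.003, 0.016, 0, 0, 0.045], [0.004, 0.024, 0, 0, 0.045], [0.004, 0.024, 0, 0, 0.045], [0.004, 0.024, 0, 0, 0.045], [0.004, 0.024, 0, 0, 0.045], [0.004, 0.024, 0, 0, 0.045], [0.004, 0.024, 0, 0, 0.045]]])

```text
time: 14.05
tool_pos: [470.5, 191.0, 227.5]
tcp_rot: [-180.0, 0.0, 44.7]
ft_force: [0.2, 0.1, -0.8]
finger_gap: 47.9
grip_force: 30.9
```

Request:
servo_tool(plan=[[[0.004, 0.024, 0, 0, 0.045], [0.004, 0.024, 0, 0, 0.045], [0.004, 0.024, 0, 0, 0.045], [0.003, 0.024, 0, 0, 0.045], [0.003, 0.016, 0, 0, 0.045], [0.001, 0.006, 0, 0, 0.045], [0, 0, 0, 0, 0.045], [0, 0, 0, 0, 0.045]]])

```text
time: 14.85
tool_pos: [489.5, 307.0, 227.7]
tcp_rot: [-180.0, 0.1, 44.7]
ft_force: [-0.0, 0.5, -1.0]
finger_gap: 47.8
grip_force: 30.9
```

```bash
python3 st.py; python3 - <<'E'
from bench import optics
from fit import *
n=optics.snapshot("side"); m=optics.snapshot("top"); print(proj(m,[490,307,12]),proj(n,[490,307,4]))
f=lambda im,u,v,w,h,k:cv2.resize(im[v:v+h,u:u+w],None,fx=k,fy=k,interpolation=cv2.INTER_CUBIC)
cv2.imwrite("pics/s3.png",np.hstack([f(n["frame"],140,80,110,140,4),f(m["frame"],120,100,80,140,4)]))
E
```

```text
{'time': 14.85, 'tool_pos': [489.51, 306.97, 227.73], 'tcp_rot': [-180.0, 0.05, 44.74], 'ft_force': [-0.02, 0.49, -0.99], 'wrist_torque': [0.06, 0.02, -0.05], 'finger_gap': 47.8, 'grip_force': 30.9} 72.28
[160.38184045 204.0294983 ] [204.49400033 177.44954286]
```

View pics/s3.png

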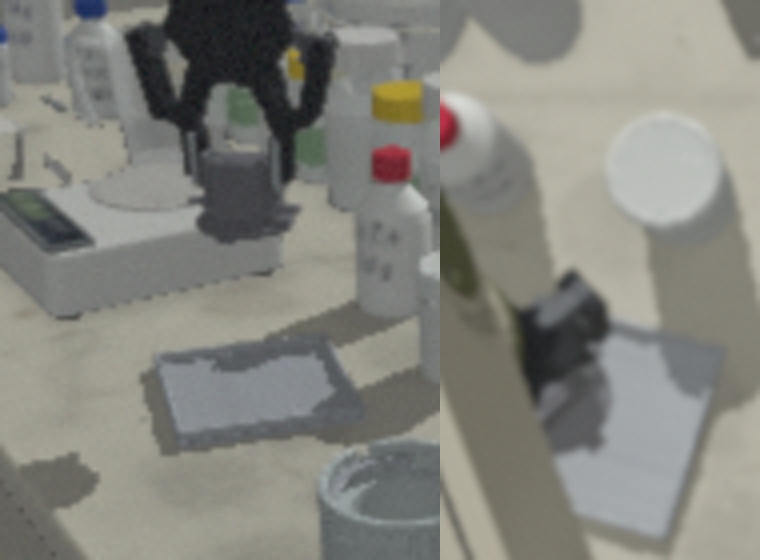

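Cap is held upright and the canister is empty. The tray centre in the side crop, (258,392), matches the projected target. Descending.

Request:
servo_tool(plan=[[[0, 0, -0.012, 0, 0.045], [0, 0, -0.02, 0, 0.045], [0, 0, -0.02, 0, 0.045], [0, 0, -0.02, 0, 0.045], [0, 0, -0.02, 0, 0.045], [0, 0, -0.012, 0, 0.045], [0, 0, -0.006, 0, 0.045], [0, 0, -0.004, 0, 0.045], [0, 0, -0.002, 0, 0.045], [0, 0, 0, 0, 0.045]]])

```text
time: 15.95
tool_pos: [490.2, 307.6, 112.8]
tcp_rot: [180.0, -0.1, 44.7]
ft_force: [0.2, 0.3, -1.9]
finger_gap: 47.4
grip_force: 30.9
```

Request:
servo_tool(plan=[[[0, 0, -0.001, 0, 0.045], [0, 0, -0.001, 0, 0.045], [0, 0, -0.001, 0, 0.045], [0, 0, -0.001, 0, 0.045], [0, 0, 0, 0, 0.045]]])

```text
time: 16.45
tool_pos: [489.7, 307.4, 108.0]
tcp_rot: [-180.0, 0.0, 44.7]
ft_force: [0.0, -0.3, -1.5]
finger_gap: 47.7
grip_force: 30.9
```

Request:
servo_tool(plan=[[[0, 0, -0.001, 0, 0.045], [0, 0, -0.001, 0, 0.045], [0, 0, -0.001, 0, 0.045], [0, 0, -0.001, 0, 0.045], [0, 0, 0, 0, 0.045]]])

```text
time: 16.95
tool_pos: [489.7, 307.4, 104.0]
tcp_rot: [-180.0, 0.0, 44.7]
ft_force: [-0.4, 0.3, -1.0]
finger_gap: 47.3
grip_force: 30.9
```

Request:
servo_tool(plan=[[[0, 0, -0.0005, 0, 0.045], [0, 0, -0.0005, 0, 0.045], [0, 0, 0, 0, 0.045]]])

```text
time: 17.25
tool_pos: [489.8, 307.4, 103.1]
tcp_rot: [-180.0, 0.0, 44.7]
ft_force: [-0.4, -0.6, -1.2]
finger_gap: 47.7
grip_force: 30.9
```

Request:
servo_tool(plan=[[[0, 0, -0.0005, 0, 0.045], [0, 0, -0.0005, 0, 0.045], [0, 0, 0, 0, 0.045]]])

```text
time: 17.55
tool_pos: [489.7, 307.4, 102.1]
tcp_rot: [-180.0, 0.0, 44.7]
ft_force: [0.3, -0.3, -1.3]
finger_gap: 47.4
grip_force: 30.9
```

Request:
servo_tool(plan=[[[0, 0, -0.0005, 0, 0.045], [0, 0, -0.0005, 0, 0.045], [0, 0, 0, 0, 0.045]]])

```text
time: 17.85
tool_pos: [489.8, 307.4, 101.1]
tcp_rot: [-180.0, 0.0, 44.7]
ft_force: [0.9, -0.0, -2.5]
finger_gap: 47.9
grip_force: 30.9
```

Request:
servo_tool(plan=[[[0, 0, -0.0005, 0, 0.045], [0, 0, 0, 0, 0.045]]])

```text
time: 18.05
tool_pos: [489.8, 307.5, 101.0]
tcp_rot: [180.0, -0.0, 44.7]
ft_force: [-1.6, -1.6, 2.5]
finger_gap: 48.0
grip_force: 32.2
```

Request:
servo_tool(plan=[[[0, 0, -0.0004, 0, 0.045], [0, 0, 0, 0, 0.045]]])

```text
time: 18.25
tool_pos: [489.9, 307.5, 101.0]
tcp_rot: [180.0, -0.0, 44.7]
ft_force: [-3.3, -2.3, 7.7]
finger_gap: 47.6
grip_force: 33.4
```

The cap rests on the tray floor: z held at 101.0 while the upward force rose to 7.7 N. Releasing gradually.

Request:
servo_tool(plan=[[[0, 0, 0, 0, 0.049], [0, 0, 0, 0, 0.051], [0, 0, -0.0003, 0, 0.053], [0, 0, -0.0003, 0, 0.055], [0, 0, -0.0003, 0, 0.057], [0, 0, -0.0003, 0, 0.059], [0, 0, 0, 0, 0.062], [0, 0, 0, 0, 0.07], [0, 0, 0, 0, 0.08], [0, 0, 0, 0, 0.08]]])

```text
time: 19.25
tool_pos: [489.9, 307.5, 99.3]
tcp_rot: [180.0, -0.0, 44.7]
ft_force: [-0.6, 0.5, -0.3]
finger_gap: 79.7
grip_force: 0.0
```

Request:
servo_tool(plan=[[[0, 0, 0.002, 0, 0.08], [0, 0, 0.005, 0, 0.08], [0, 0, 0.015, 0, 0.08], [0, 0, 0.03, 0, 0.08], [0, 0, 0.04, 0, 0.08], [0, 0, 0.04, 0, 0.08], [0, 0.03, 0.03, 0, 0.08], [-0.02, 0.04, 0, 0, 0.08], [-0.02, 0.04, 0, 0, 0.08], [-0.02, 0.04, 0, 0, 0.08]]])

```text
time: 20.25
tool_pos: [429.3, 458.8, 263.4]
tcp_rot: [180.0, -0.2, 44.7]
ft_force: [0.6, -0.1, 0.2]
finger_gap: 79.7
grip_force: 0.0
```

Request:
servo_tool(plan=[[[-0.03, 0.04, 0, 0, 0.08], [-0.03, 0.03, 0, 0, 0.08], [-0.03, 0.02, 0, 0, 0.08], [-0.03, 0.01, 0, 0, 0.08], [0, 0, 0, 0, 0.08], [0, 0, 0, 0, 0.08], [0, 0, 0, 0, 0.08]]])

```text
time: 20.95
tool_pos: [310.6, 557.1, 262.0]
tcp_rot: [180.0, -0.1, 44.7]
ft_force: [0.5, 0.3, 0.1]
finger_gap: 79.7
grip_force: 0.0
```

```bash
python3 st.py; python3 - <<'E'
from bench import optics
from fit import *
n=optics.snapshot("side"); m=optics.snapshot("top")
f=lambda im,u,v,w,h,k:cv2.resize(im[v:v+h,u:u+w],None,fx=k,fy=k,interpolation=cv2.INTER_CUBIC)
cv2.imwrite("pics/s4.png",np.hstack([f(n["frame"],160,130,150,180,3),f(m["frame"],110,100,90,180,3)]))
E
```

```text
{'time': 20.95, 'tool_pos': [310.64, 557.13, 261.96], 'tcp_rot': [179.99, -0.06, 44.71], 'ft_force': [0.47, 0.26, 0.06], 'wrist_torque': [0.02, 0.05, -0.0], 'finger_gap': 79.74, 'grip_force': 0.0} 101.56
```

View pics/s4.png

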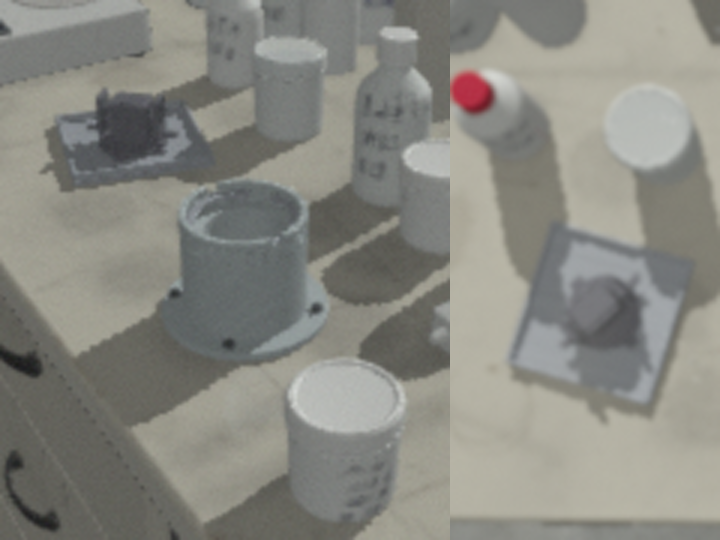

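The picture shows the cap upright in the middle of the tray (top crop (605,310)), the canister open and empty, and the jars standing in place. Handing in.

```bash
python3 -c "
from bench import r
print(r.hand_in())"
```

```text
the job is handed in; nothing more can be done
None
```

The cap is off the canister and lying right way up in the middle of the tray, the jars look undisturbed, and the job was handed in at about 21 s; contact with the stop read 1.0 N·m, above the 0.3–0.6 that shows it but below the 1.8 damage limit.

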